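Empty the last walnuts out of the tilting topping shaker

ROBOT

A 6-joint arm with a two-finger parallel gripper is mounted at the origin on the work surface. World frame = base frame: x ahead of the robot, y to its left, z up, the work surface at z = 0. Lengths are in m, angles in rad, forces in N, time in s.
With the tool pointing down it reaches from about 0.325 to 0.85 m from the base axis. Payload 4.4 kg.
Tool frame: the origin (TCP) lies between the finger pads; the fingertips stand 8 mm ahead of it and the grasp point (between the pads) lies 11 mm behind it (r.tips_ahead is the distance from the TCP to the fingertips, in m); z points along the fingers, y is the line along which they close (so a half turn about z gives the same grasp; the last joint's range is limited). The gripper opens to 94 mm and grips with 3 to 60 N. Pads are 16 mm wide; open, the fingers measure 119 mm over their backs; the gripper's body (75 mm by 177 mm) begins 78 mm behind the grasp point.
Start: joints at [-1.407, 0.207, 1.542, -0, 1.393, -0.15], TCP at [0.178, -0.547, 0.213] pointing down, gripper open.
Joint ranges: [-2.73, 2.73], [-0.86, 2.22], [0.23, 2.46], [-1.11, 4.25], [0.08, 2.63], [-2.82, 2.82]. Speed limits (rad/s): [2.79, 2.79, 3.14, 3.14, 3.14, 3.14].

INTERFACE

Orientations are given as a 3x3 rotation matrix whose columns are the frame's x, y, z axes.
In Python, from plant import read_state, capture, workorder, r gives the robot as it stands. The module is installed in compiled form; this text tells all that it offers.
- The arm moves only by the tool arm_command, never from a script. Its argument "targets" is text: rows parted by semicolons, each of 7 numbers parted by spaces: the closure in counts, from 0 (fully open) to 255 (shut), then the shift along the tool's x, y, z in mm, then the turn, a rotation vector about the tool's x, y, z in degrees. In form: fingers dx dy dz rx ry rz; .... A call has 1 to 8 rows; each row shifts and turns the commanded pose from where the row before left it, along the tool's axes as they then stand; what a row does not reach is not made up. A row lasts 1/10 s, in which the tool goes at most 50 mm and 8.59 degrees, less where a joint would pass 70% of its speed; a pose out of reach is approached as far as the arm can. A call is refused whole if a number of a shift passes 50 or a number of a turn 8.59, either way. A call with a gripper value outside its range is refused whole. The fingers move at their own pace and stop on an object; the grip force is fixed at half the most. Time passes only in rows, so rows that do not move let the fingers close. It gives the time, the measured TCP pose, the force, the opening and the grip force at its end, in the units of the state.
- read_state(): the state, without advancing time (a new reading comes with each control period).
- capture(name): name is "side" or "top" or "wrist"; returns a dict with "frame" (384x512x3 uint8, red, green, blue), "range_z" (384x512 float32, m along the optical axis (not along the pixel's ray), 0 where there is no reading), "fx", "fy", "cx", "cy" (pixels), "world_from_camera" (4x4, takes a point from camera to world coordinates). Camera axes: x right, y down, z forward; pixel columns grow to the right and rows downward; lengths in m; the calibration is good to about 2 mm. A picture is of the moment at which its call begins.
- workorder.finish_job(): hands the job in; it is judged then, once.
The state is a dict: "t": time; "q": joint angles; "dq": joint speeds; "joint_efforts": joint torques, N m; "tcp_pos": TCP position; "tool_rot": TCP orientation; "force": force on the tool from outside, world axes, zero at the start; "ft_torque": the same for the moment, N m; "finger_gap": finger opening in m; "gripper_force": force on a finger pad.
Only numpy, scipy, OpenCV 4.12 (cv2) and the standard library are available. Lean on these libraries where they do the work, as an engineer would, in place of code of your own. Each camera call takes 0.05 s, during which the arm holds its last target. There are 200 camera calls.

TASK

The last three walnuts in the tilting shaker are too big for the holes of its cap. Unscrew the perforated cap and lay it flat, holes up, in the empty tray, then tip the shaker by its bar so that all three walnuts pour into the steel bowl in front of it, and swing the shaker fully back upright. Leave the other kitchen things where they are.

Things in the scene. Friction and masses are not known exactly. Their poses are not given: they have to be found in the camera images.
- stand: fixed stand that carries the shaker: dark base plate 130 x 150 mm and two aluminium posts, each 26 mm along x and 12 mm thick, centred 56 mm either side of the middle, tops 187 mm over the table. Origin on the table straight below the pivot; +x points to the side over which the shaker pours (the bowl), y along the pivot axis, -x to the bar
- shaker (a joint): tilt of the shaker about its pivot in the stand: 0 = upright (against a stop, fully back), grows as it tips towards the bowl (the stand's +x), stop at 2.4 rad. A stiff hinge (0.5 N m of friction, about 5 N at the bar) that stays where it is left. The walnuts run out as it is tilted from about 1.8 to 2.2 rad
- shaker_pivot (a point): pivot, on the shaker's axis, 175 mm over the table. The axes are the shaker's: z along the shaker to its mouth, y along the pivot. The shaker is an aluminium tube 56 mm outside, 42 mm inside, from 70 mm below to 75 mm above the pivot, narrowing to 48 mm in its top 31 mm (the neck, hidden under the cap)
- shaker_mouth (a point): centre of the mouth rim, 75 mm above the pivot along the shaker's z; 42 mm inside diameter. The neck has a collar 59 mm across, 12 to 18 mm below the rim, parted by two gaps
- shaker_bar (a point): middle of the steel tipping bar: round, 12 mm thick, 80 mm long, along the pivot axis (y), fixed to the shaker by an arm at each end; in the shaker's frame 92 mm to -x and 45 mm to +z of the pivot. The gap between bar and shaker is about 55 mm. It can be held from above; being round it turns between the fingers while the shaker swings, so the hand may stay pointing down
- cap: loose perforated steel cap on the shaker, 68 mm in diameter, 34 mm tall, ribbed skirt, top plate with 19 small holes, 70 g. Origin at the centre of its open lower edge, z up through the holed plate; on the shaker that edge is 28 mm below the rim. Two lugs inside sit under the neck's collar and hold it (2 mm of up-and-down play)
- cap_top (a point): centre of the cap's holed top. Turned counter-clockwise seen from above, the cap runs freely to a hard stop, where its lugs stand in the collar's gaps and it lifts straight off. The way is hidden, 1.2 to 2.6 rad: it may take more than one grasp. Feel for the stop, ease back some 0.1 rad as pressing on the stop binds, and try lifting: a held cap resists
- cap_tray: fixed empty steel tray for the cap, 190 x 160 mm (x, y), 22 mm high, walls and floor 3 mm, to one side of the stand. Origin under its centre
- cap_tray_in (a point): centre of that tray's inner floor, axes as the tray
- egg_tray: bystander: fixed tray of the same shape on the other side, full of twelve brown eggs
- bowl: loose steel mixing bowl, 200 mm across, 68 mm high, in front of the shaker where it pours. Origin under its centre
- bowl_in (a point): centre of the bowl's inner floor
- nut0: whole walnut in its shell, a ball of 34 mm, 14 g, at first inside the shaker; origin at its centre
- nut1: whole walnut in its shell, a ball of 34 mm, 14 g, at first inside the shaker; origin at its centre
- nut2: whole walnut in its shell, a ball of 34 mm, 14 g, at first inside the shaker; origin at its centre
- spice_jar: bystander: closed glass jar with steel lid, 56 mm wide, 95 mm tall
- mug: bystander: white cup, 76 mm wide, 85 mm tall
- small_shaker: bystander: small closed aluminium shaker standing loose on the table, 56 mm wide, 120 mm tall; not the one to empty
- sauce_bottle: bystander: brown glass bottle, 62 mm wide, 200 mm tall
- spoon: bystander: steel spoon lying on the table
- spatula: bystander: steel spatula lying on the table

How it is judged:
On the way, in this order (a step that is already met when the one before it is completed fails the run):
1. the cap is off the shaker, lifted clear of its mouth (distance between cap and shaker_mouth above 0.06 m and value of joint shaker below 0.25 rad), for 0.1 s.
2. the cap lies flat in the empty tray, let go (x of cap in the frame of cap_tray_in between -0.07 and 0.07 m and y of cap in the frame of cap_tray_in between -0.055 and 0.055 m and z of cap in the frame of cap_tray_in below 0.008 m and angle between cap's own z axis and vertical below 0.15 rad and linear speed of cap below 0.03 m/s and contact force between cap and the fingers below 0.1 N), for 0.2 s.
3. all three walnuts are in the bowl (horizontal distance between each of nut0, nut1, nut2 and bowl_in below 0.09 m and z of nut0 in the frame of bowl_in between -0.01 and 0.06 m and z of nut1 in the frame of bowl_in between -0.01 and 0.06 m and z of nut2 in the frame of bowl_in between -0.01 and 0.06 m), for 0.2 s.
At the end, for the whole second after the job is handed in: All three walnuts lie at rest inside the upright bowl, the cap lies flat (within 0.15 rad, holes up) on the floor of the empty tray and is let go, and the shaker stands upright again (within 0.1 rad of its stop) (all of step 2 and all of step 3 and linear speed of each of nut0, nut1, nut2 below 0.05 m/s and value of joint shaker below 0.1 rad and linear speed of bowl below 0.02 m/s and angle between bowl's own z axis and vertical below 0.1 rad); the robot touches nothing.
It fails at once if a bystander is moved by more than 40 mm (distance of any of spice_jar, mug, small_shaker, sauce_bottle, spoon, spatula from where it was at the start of the episode above 0.04 m).
It fails at once if the eggs are pressed with more than 10 N (contact force between egg_tray and the arm above 10 N or contact force between egg_tray and the fingers above 10 N or contact force between egg_tray and cap above 10 N).
It also fails if it takes over 72 s, if anything falls off the work surface, if the arm or the gripper's body presses on something with over 40 N, if the wrist force passes 120 N, or if a joint passes its speed limit or range.

## Working session

There is one attempt and no reset: what is moved stays moved. The work goes in short steps, Python scripts to look and compute and a tool call to move; the robot and the scene stay as the last step left them, time stands still between calls to the robot, and variables do not carry over. Pictures are saved under pics/ and viewed, at most 10 in all, crops included, and the job is handed in when it is done.

Besides the shell and the picture viewer there is one more tool, called after "Emit:" by a JSON object that holds its "name" and its "arguments". arm_command: Moves the arm, as the interface text tells. Its arguments: {"type":"object","properties":{"targets":{"type":"string"}},"required":["targets"]}

```bash
mkdir -p pics && python3 - <<'E'
from plant import read_state, capture, r
import cv2, numpy as np
s=read_state();print(s)
for n in("top","side"):
    c=capture(n);cv2.imwrite(f"pics/{n}0.png",c["frame"][:,:,::-1]);np.savez(f"{n}0.npz",**c)
    print(n,c["fx"],c["cx"],c["cy"],c["world_from_camera"])
E
```

```text
{'t': 0.0, 'q': array([-1.40649011e+00,  2.07416182e-01,  1.54293102e+00, -2.09499693e-05,
        1.39345204e+00, -1.50518866e-01]), 'dq': array([-7.54091177e-05,  5.57492610e-04, -5.31077698e-04,  1.58452425e-04,
        8.77995069e-04, -6.29048721e-04]), 'joint_efforts': array([-4.44176612e-05, -3.70876086e+01, -2.81414813e+01,  6.99140551e-02,
        3.61745583e-02, -1.75167424e-04]), 'tcp_pos': array([ 0.17789401, -0.5459813 ,  0.21230381]), 'tool_rot': array([[ 9.50849464e-01,  3.09653277e-01, -3.81271467e-04],
       [ 3.09653356e-01, -9.50847030e-01,  2.17350150e-03],
       [ 3.10501020e-04, -2.18473473e-03, -9.99997565e-01]]), 'force': array([-0.12262104, -0.21395662, -0.31355137]), 'ft_torque': array([ 0.03019855,  0.02099118, -0.01810348]), 'gripper_force': 0.0, 'finger_gap': 0.09372857915321345}
top 464.66285975957146 254.50831304257107 192.49768619685736 [[ 0.06453622 -0.97277325  0.22259219  0.20983394]
 [-0.99789366 -0.06438021  0.00796494 -0.0165958 ]
 [ 0.00658245 -0.22263736 -0.97487911  1.79208911]
 [ 0.          0.          0.          1.        ]]
side 462.61336645920426 246.43187462267377 182.92163706535317 [[-9.63977180e-01 -1.96834908e-01  1.78896661e-01  3.38440131e-01]
 [-2.65984236e-01  7.11799637e-01 -6.50072045e-01  8.96763930e-01]
 [ 6.18292219e-04 -6.74238308e-01 -7.38513589e-01  1.23247212e+00]
 [ 0.00000000e+00  0.00000000e+00  0.00000000e+00  1.00000000e+00]]
```

View pics/top0.png

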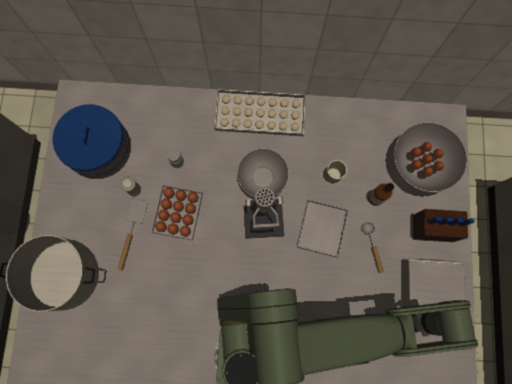

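View pics/side0.png

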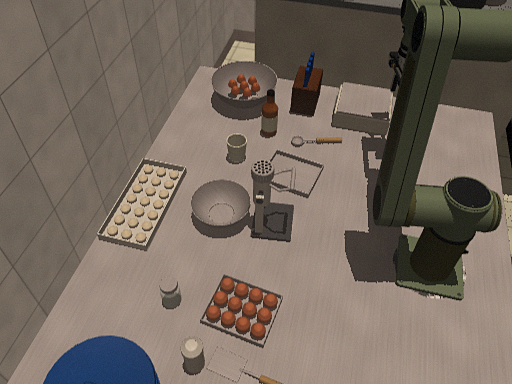

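The top view shows the cap at (264,197), the bar at about (264,224), the bowl at (263,175), the empty tray at (323,228) and the eggs at (177,212). Next I'll measure them from the depth data.

```bash
cat > h.py <<'E'
import numpy as np,cv2
def cloud(c):
    z=c["range_z"];v,u=np.mgrid[:z.shape[0],:z.shape[1]]
    p=np.stack([(u-c["cx"])/c["fx"]*z,(v-c["cy"])/c["fy"]*z,z],-1)
    T=c["world_from_camera"];return p@T[:3,:3].T+T[:3,3]
E
python3 - <<'E'
from h import *
for n in("top","side"):
    c=np.load(n+"0.npz");P=cloud(c);ok=c["range_z"]>0
    near=ok&(P[...,0]>.3)&(P[...,0]<.85)&(abs(P[...,1]+.05)<.1)
    z=P[...,2]
    Q=P[near&(z>.245)&(z<.275)]; print(n,"cap",len(Q),np.median(Q[:,2]),Q.min(0),Q.max(0),cv2.minEnclosingCircle(Q[:,:2].astype(np.float32)))
    print(" rect bowl?",)
    Q=P[near&(z>.05)&(z<.085)]
    if n=="top":
        R=P[185:245,235:295]; 
        for v in range(192,242,3): print(v,' '.join('%4d'%(1000*z[v,u]) for u in range(240,290,3)))
    # tray: rim z>.015<.03
    m=ok&(z>.012)&(z<.03)
    k=(m&(P[...,0]>.3)&(P[...,0]<.65)&(P[...,1]<-.12)&(P[...,1]>-.45)).astype(np.uint8)
    nn,l,st,ce=cv2.connectedComponentsWithStats(k,connectivity=8)
    i=1+np.argmax(st[1:,4]);T=P[l==i];print("tray",cv2.minAreaRect(T[:,:2].astype(np.float32)),len(T))
    k=ok&(z>.055)&(z<.08)&(P[...,0]>.4)&(P[...,0]<.9)&(abs(P[...,1]+.05)<.17)
    nn,l,st,ce=cv2.connectedComponentsWithStats(k.astype(np.uint8),connectivity=8)
    i=1+np.argmax(st[1:,4]);T=P[l==i];print("bowl",cv2.minEnclosingCircle(T[:,:2].astype(np.float32)),len(T),T[:,2].max())
    k=ok&(z>.005)&(z<.2)&(c["frame"].max(-1)<75)&(P[...,0]>.35)&(P[...,0]<.7)&(abs(P[...,1]+.05)<.12)
    T=P[k&(z<.03)];
    if len(T): print("base",cv2.minAreaRect(T[:,:2].astype(np.float32)),len(T),np.median(T[:,2]))
E
python3 - <<'E'
import cv2
a=cv2.imread('pics/top0.png')[140:260,200:360]
cv2.imwrite('pics/c1.png',cv2.resize(a,(800,600),interpolation=cv2.INTER_CUBIC))
E
```

```text
top cap 319 0.2559296185861457 [ 0.51386914 -0.07159255  0.24523282] [ 0.58408401 -0.00332047  0.26493076] ((0.5491828322410583, -0.03748676925897598), 0.0354740172624588)
 rect bowl?
192   -4    0   -2   46   39   20  258  254  246  257  253  249   51   69   -2  -10    1
195    2   -1   -2    5   78  260  251  253  255  258  253  253    0    3    1   -4    0
198    6    1    5    0    1  255  253  254  247  255  253  259   -2  186  178   -7    6
201    1    0  185  188  183  245  254  255  257  251  259  257  183  193  190    0    0
204    0    0  187  191    9    6  255  256  247  250  252   23   71  182    4  -11    5
207   11    7    9  154   21   11  209  234  250  236  207    6   59  115   -2   11    9
210    0   -1    6   94   15    7  202  141  158  140   10  217   35   53    8   -8    1
213    0    3   15   35   10  207    9   18   13   13   15   13  214   14   14    4    1
216    1    0    9    7    8   17    6   13    9   15   15    9  214    8    6    1   -4
219    2    2   15   14   16    9   11   10   15   14   13   13  211    8   14   -1    4
222   -9  -11   18   15   
[... 791 characters left out ...]
0.078946107355653
base ((0.5447476506233215, -0.04063794016838074), (0.20790894329547882, 0.15091343224048615), 4.635313034057617) 876 0.012130140822803837
side cap 351 0.2573441279708405 [ 0.51220634 -0.06980592  0.24510751] [ 5.79296498e-01 -5.39702695e-04  2.62846192e-01] ((0.5473600625991821, -0.0353413000702858), 0.0357440710067749)
 rect bowl?
tray ((0.4906989336013794, -0.2728654146194458), (0.16936804354190826, 0.19254934787750244), 78.69518280029297) 238
bowl ((0.681816816329956, -0.027251901105046272), 0.10339920967817307) 479 0.07664251914235698
base ((0.5761047601699829, -0.02698148787021637), (0.2747080624103546, 0.15133577585220337), 9.608487129211426) 1099 0.013350956091800148
```

View pics/c1.png

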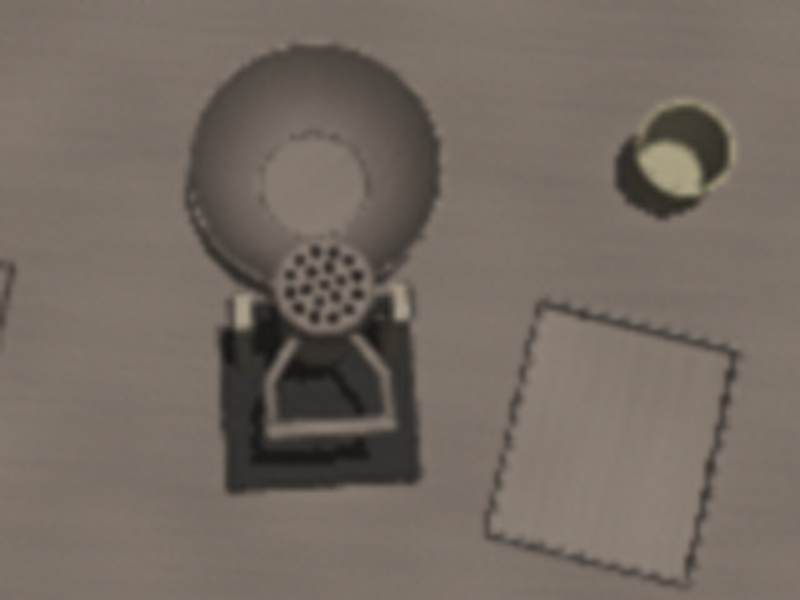

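The crop shows the bar running slightly tilted from (265,432) to (395,425), with the arms rising to it, and the tray corners at (540,303), (737,352), (688,585) and (488,537). Next come the bar and tray fits.

```bash
python3 - <<'E'
from h import *
from plant import read_state
for n in("top","side"):
    c=np.load(n+"0.npz");P=cloud(c);z=P[...,2]
    d=P[...,:2]-[.548,-.036]
    for nm,k in(("bar",(z>.195)&(z<.245)&(d[...,0]<-.075)&(d[...,0]>-.11)&(abs(d[...,1])<.06)),
                ("posts",(z>.175)&(z<.2)&(abs(d[...,0])<.025)&(abs(d[...,1])>.044)&(abs(d[...,1])<.07))):
        T=P[k]; a=cv2.minAreaRect(T[:,:2].astype(np.float32)) ; l=cv2.fitLine(T[:,:2].astype(np.float32),cv2.DIST_HUBER,0,.001,.001).ravel()
        print(n,nm,len(T),T.mean(0),T.min(0),T.max(0),"line",l,"yaw(stand x)",np.degrees(np.arctan2(-l[0]*np.sign(l[1]),abs(l[1]))))
c=np.load("top0.npz");T=c["world_from_camera"]
px=np.array([(540,303),(737,352),(688,585),(488,537)])/5-.4+[200,140]
W=[]
for u,v in px:
    dd=T[:3,:3]@[(u-c["cx"])/c["fx"],(v-c["cy"])/c["fy"],1]; W.append((T[:3,3]+dd*(.022-T[2,3])/dd[2])[:2])
W=np.array(W);print(W,W.mean(0),np.linalg.norm(W-np.roll(W,1,0),axis=1))
s=read_state();print("to cap in tool axes (mm), hover z .30:",s["tool_rot"].T@(np.array([.548,-.0365,.30])-s["tcp_pos"])*1000)
E
```

```text
top bar 107 [ 0.45790995 -0.04671154  0.22367663] [ 0.44736429 -0.09442082  0.21487973] [ 0.47056604 -0.00505349  0.23408356] line [ 0.09174465 -0.99578255  0.45788795 -0.05184276] yaw(stand x) 5.2639832
top posts 73 [ 0.54831932 -0.04563817  0.18582804] [ 0.52868501 -0.10282816  0.17538682] [0.56761924 0.02489207 0.19426199] line [ 0.13460125 -0.99089986  0.54831934 -0.04563817] yaw(stand x) 7.735563
side bar 114 [ 0.45710675 -0.0409432   0.22493111] [ 0.44555497 -0.09282504  0.21065135] [ 0.47277868 -0.00204132  0.23404218] line [ 0.0931212  -0.99565476  0.4563011  -0.03826595] yaw(stand x) 5.343193
side posts 54 [0.53942149 0.02228973 0.18488864] [0.52756315 0.01092637 0.17530332] [0.55238226 0.03078724 0.195073  ] line [0.95491797 0.29686978 0.5411125  0.02348262] yaw(stand x) -72.73031
[[ 0.59693886 -0.21050937]
 [ 0.56818899 -0.36466673]
 [ 0.38584986 -0.33116999]
 [ 0.4122903  -0.1780885 ]] [ 0.490817   -0.27110865] [0.18747321 0.15681533 0.18539037 0.15534812]
to cap in tool axes (mm), hover z .30: [ 509.72096687 -370.13998944  -86.70075559]
```

Emit:
{"name": "arm_command", "arguments": {"targets": "0 36 -26 -10 0 0 0;0 36 -26 -10 0 0 0;0 36 -26 -10 0 0 0;0 36 -26 -10 0 0 0;0 36 -26 -10 0 0 0;0 36 -26 -10 0 0 0;0 36 -26 -10 0 0 0;0 36 -26 -10 0 0 0"}}

```text
t: 0.9
tcp_pos: [0.388, -0.258, 0.2935]
tool_rot: [[0.951, 0.309, -0.0], [0.309, -0.951, 0.0], [-0.0, -0.0, -1.0]]
force: [0.5, 0.0, 0.3]
finger_gap: 0.0939
gripper_force: 0.0
```

Emit:
{"name": "arm_command", "arguments": {"targets": "0 36 -26 0 0 0 0;0 36 -26 0 0 0 0;0 36 -26 0 0 0 0;0 36 -26 0 0 0 0;0 36 -26 0 0 0 0;0 30 -20 0 0 0 0;0 0 0 0 0 0 0;0 0 0 0 0 0 0"}}

```text
t: 1.7
tcp_pos: [0.5404, -0.0516, 0.2926]
tool_rot: [[0.95, 0.311, -0.002], [0.311, -0.95, -0.0], [-0.002, -0.0, -1.0]]
force: [0.1, -0.3, 0.5]
finger_gap: 0.0942
gripper_force: 0.0
```

```bash
python3 - <<'E'
from h import *
from plant import read_state,capture
s=read_state();print(s["t"],s["tcp_pos"],s["q"]);print(s["tool_rot"])
c=capture("wrist");cv2.imwrite("pics/w1.png",c["frame"][:,:,::-1]);P=cloud(c);z=P[...,2]
T=P[(z>.248)&(z<.264)&(np.hypot(P[...,0]-.548,P[...,1]+.0365)<.05)]
print(len(T),T[:,2].mean(),cv2.minEnclosingCircle(T[:,:2].astype(np.float32)),T.mean(0))
print("to grasp (tcp z .236)",s["tool_rot"].T@(np.array([.548,-.0365,.236])-s["tcp_pos"])*1000)
E
```

```text
1.7 [ 0.54037359 -0.0516241   0.29262316] [-2.54309567e-01  8.83252119e-02  1.51332794e+00 -6.53362656e-04
  1.54177761e+00  9.99869897e-01]
[[ 9.50286271e-01  3.11371527e-01 -1.94328133e-03]
 [ 3.11371797e-01 -9.50288154e-01 -1.69658879e-04]
 [-1.89950417e-03 -4.43858496e-04 -9.99998097e-01]]
8068 0.2561452818607377 ((0.5474754571914673, -0.03473448008298874), 0.034840915352106094) [ 0.54849491 -0.03432562  0.25614528]
to grasp (tcp z .236) [ 12.06404378 -11.97246957  56.60566143]
```

Emit:
{"name": "arm_command", "arguments": {"targets": "0 12.3 -12.8 0 0 0 0;0 0 0 20 0 0 0;0 0 0 20 0 0 0;0 0 0 16.5 0 0 0;0 0 0 0 0 0 0"}}

```text
t: 2.25
tcp_pos: [0.5457, -0.0373, 0.234]
tool_rot: [[0.952, 0.307, -0.006], [0.307, -0.952, 0.001], [-0.006, -0.003, -1.0]]
force: [0.0, -0.2, 0.2]
finger_gap: 0.0939
gripper_force: 0.0
```

Emit:
{"name": "arm_command", "arguments": {"targets": "255 0 0 0 0 0 0;255 0 0 0 0 0 0;255 0 0 0 0 0 0;255 0 0 0 0 0 0;255 0 0 0 0 0 0;255 0 0 0 0 0 0"}}

```text
t: 2.85
tcp_pos: [0.549, -0.0361, 0.2382]
tool_rot: [[0.951, 0.31, 0.002], [0.31, -0.951, -0.0], [0.002, 0.001, -1.0]]
force: [-1.0, 0.3, 5.0]
finger_gap: 0.0681
gripper_force: 30.0
```

```bash
cat > st.py <<'E'
from plant import read_state
import numpy as np
s=read_state();R=s["tool_rot"]
print("t %.2f"%s["t"],s["tcp_pos"].round(4),"yaw",np.degrees(np.arctan2(R[1,0],R[0,0])).round(2),"F",s["force"].round(2),"M",s["ft_torque"].round(3),"gap",round(s["finger_gap"],4),round(s["gripper_force"],1),"q",s["q"].round(2))
E
python3 st.py
```

```text
t 2.85 [ 0.549  -0.0361  0.2382] yaw 18.05 F [-0.95  0.29  5.02] M [ 0.347  0.299 -0.05 ] gap 0.0681 30.0 q [-0.22  0.13  1.57  0.    1.43  1.03]
```

Emit:
{"name": "arm_command", "arguments": {"targets": "255 0 0 0 0 0 -8;255 0 0 0 0 0 -8;255 0 0 0 0 0 -8;255 0 0 0 0 0 -8;255 0 0 0 0 0 -8;255 0 0 0 0 0 -8;255 0 0 0 0 0 -8;255 0 0 0 0 0 -8"}}

```text
t: 3.65
tcp_pos: [0.5477, -0.0339, 0.2382]
tool_rot: [[0.132, 0.991, -0.001], [0.991, -0.132, 0.004], [0.004, -0.002, -1.0]]
force: [-4.4, 5.1, 8.0]
finger_gap: 0.068
gripper_force: 30.0
```

```bash
python3 st.py
```

```text
t 3.65 [ 0.5477 -0.0339  0.2382] yaw 82.4 F [-4.4   5.11  8.  ] M [ 0.874  0.846 -0.198] gap 0.068 30.0 q [-0.22  0.13  1.57  0.    1.44 -0.09]
```

Emit:
{"name": "arm_command", "arguments": {"targets": "255 0 0 -1.5 0 0 0;255 0 0 0 0 0 -5;255 0 0 0 0 0 -5;255 0 0 0 0 0 0"}}

```text
t: 4.05
tcp_pos: [0.548, -0.0351, 0.2383]
tool_rot: [[-0.035, 0.999, -0.001], [0.999, 0.035, 0.002], [0.002, -0.001, -1.0]]
force: [-3.2, 4.3, 2.3]
finger_gap: 0.0682
gripper_force: 30.0
```

```bash
python3 st.py
```

```text
t 4.05 [ 0.548  -0.0351  0.2383] yaw 92.03 F [-3.17  4.29  2.27] M [0.732 0.326 0.08 ] gap 0.0682 30.0 q [-0.22  0.13  1.57  0.    1.44 -0.26]
```

Emit:
{"name": "arm_command", "arguments": {"targets": "255 0 0 0 0 0 -5;255 0 0 0 0 0 -5;255 0 0 0 0 0 0"}}

```text
t: 4.35
tcp_pos: [0.5476, -0.0341, 0.2383]
tool_rot: [[-0.207, 0.978, -0.002], [0.978, 0.207, 0.004], [0.005, -0.001, -1.0]]
force: [-3.3, 6.9, 3.3]
finger_gap: 0.0685
gripper_force: 30.0
```

```bash
python3 st.py
```

```text
t 4.35 [ 0.5476 -0.0341  0.2383] yaw 101.92 F [-3.3   6.86  3.29] M [ 1.293  0.475 -0.402] gap 0.0685 30.0 q [-0.22  0.13  1.57  0.    1.44 -0.43]
```

Emit:
{"name": "arm_command", "arguments": {"targets": "255 0 0 0 0 0 -5;255 0 0 0 0 0 0"}}

```text
t: 4.55
tcp_pos: [0.5482, -0.0361, 0.2383]
tool_rot: [[-0.289, 0.957, -0.001], [0.957, 0.289, 0.0], [0.001, -0.0, -1.0]]
force: [-1.8, 2.4, 1.7]
finger_gap: 0.0681
gripper_force: 30.0
```

```bash
python3 st.py
```

```text
t 4.55 [ 0.5482 -0.0361  0.2383] yaw 106.81 F [-1.75  2.39  1.72] M [ 0.438  0.199 -0.763] gap 0.0681 30.0 q [-0.22  0.13  1.57  0.    1.43 -0.52]
```

Emit:
{"name": "arm_command", "arguments": {"targets": "255 0 0 0 0 0 -5;255 0 0 0 0 0 0"}}

```text
t: 4.75
tcp_pos: [0.5488, -0.0374, 0.2382]
tool_rot: [[-0.371, 0.929, 0.001], [0.929, 0.371, -0.002], [-0.002, -0.0, -1.0]]
force: [-0.7, -1.1, -0.2]
finger_gap: 0.0674
gripper_force: 29.9
```

```bash
python3 st.py
```

```text
t 4.75 [ 0.5488 -0.0374  0.2382] yaw 111.8 F [-0.65 -1.09 -0.22] M [-0.319 -0.262 -0.708] gap 0.0674 29.9 q [-0.22  0.13  1.57 -0.    1.43 -0.6 ]
```

Emit:
{"name": "arm_command", "arguments": {"targets": "255 0 0 0 0 0 4;255 0 0 0 0 0 3;255 0 0 0 0 0 0"}}

```text
t: 5.05
tcp_pos: [0.5486, -0.0368, 0.2382]
tool_rot: [[-0.257, 0.966, 0.0], [0.966, 0.257, -0.001], [-0.001, -0.0, -1.0]]
force: [-0.1, -0.9, -0.3]
finger_gap: 0.0681
gripper_force: 30.0
```

```bash
python3 st.py
```

```text
t 5.05 [ 0.5486 -0.0368  0.2382] yaw 104.92 F [-0.12 -0.88 -0.32] M [-0.153 -0.085  0.05 ] gap 0.0681 30.0 q [-0.22  0.13  1.57 -0.    1.43 -0.48]
```

Emit:
{"name": "arm_command", "arguments": {"targets": "255 0 0 -3 0 0 0;255 0 0 -3 0 0 0;255 0 0 0 0 0 0"}}

```text
t: 5.35
tcp_pos: [0.5484, -0.0365, 0.2448]
tool_rot: [[-0.259, 0.966, -0.0], [0.966, 0.259, -0.001], [-0.001, -0.0, -1.0]]
force: [-0.5, -1.0, -0.0]
finger_gap: 0.0679
gripper_force: 30.0
```

```bash
python3 st.py
```

```text
t 5.35 [ 0.5484 -0.0365  0.2448] yaw 105.03 F [-0.52 -1.02 -0.04] M [-0.308  0.069  0.037] gap 0.0679 30.0 q [-0.22  0.13  1.57 -0.    1.45 -0.49]
```

Emit:
{"name": "arm_command", "arguments": {"targets": "255 0 0 -20 0 0 0;255 0 0 -30 0 0 0;255 0 0 -30 0 0 0;255 0 0 -25 0 0 0;255 0 0 0 0 0 0;255 0 0 0 0 0 0"}}

```text
t: 5.95
tcp_pos: [0.5485, -0.036, 0.3493]
tool_rot: [[-0.26, 0.966, 0.001], [0.966, 0.26, 0.0], [-0.0, 0.001, -1.0]]
force: [-0.0, -0.3, -0.5]
finger_gap: 0.0674
gripper_force: 30.0
```

Emit:
{"name": "arm_command", "arguments": {"targets": "255 -30 -16.6 0 0 0 0;255 -30 -16.6 0 0 0 0;255 -30 -16.6 10 0 0 0;255 -30 -16.6 30 0 0 0;255 -30 -16.6 30 0 0 0;255 -30 -16.6 30 0 0 0;255 -33 -16.6 30 0 0 0;255 0 0 0 0 0 0"}}

```text
t: 6.75
tcp_pos: [0.4862, -0.2727, 0.2112]
tool_rot: [[-0.255, 0.967, -0.012], [0.967, 0.255, 0.007], [0.01, -0.01, -1.0]]
force: [-0.1, 0.5, -1.5]
finger_gap: 0.068
gripper_force: 30.0
```

```bash
python3 st.py; python3 - <<'E'
from h import *
from plant import read_state,capture
s=read_state();print(s["tool_rot"].T@(np.array([.491,-.272,.0195])-s["tcp_pos"])*1000)
c=capture("side");cv2.imwrite("pics/s2.png",c["frame"][80:320,100:420,::-1].repeat(2,0).repeat(2,1))
E
```

```text
t 6.75 [ 0.4862 -0.2727  0.2112] yaw 104.75 F [-0.12  0.47 -1.47] M [ 0.039 -0.097 -0.023] gap 0.068 30.0 q [-0.67  0.18  1.58 -0.    1.4  -0.92]
[ -2.5085791    6.69430321 191.63072313]
```

View pics/s2.png

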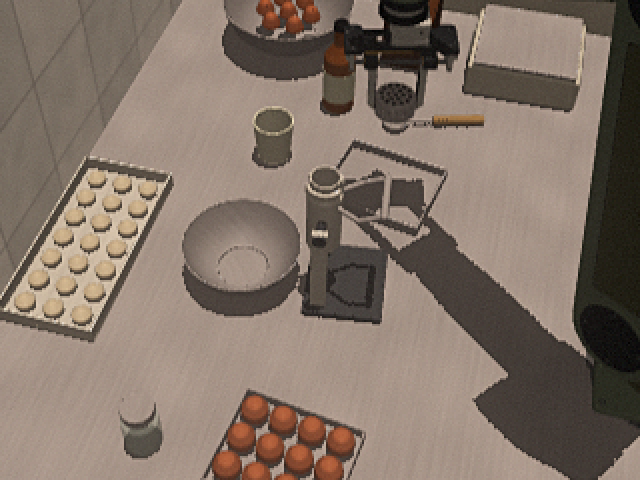

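The picture shows the cap level in the fingers at (396,97), above the tray, and the shaker's bare neck at (325,178). I'll lower it now.

Emit:
{"name": "arm_command", "arguments": {"targets": "255 0 2 30 0 0 0;255 0 0 40 0 0 0;255 0 0 40 0 0 0;255 0 0 40 0 0 0;255 0 0 20 0 0 0;255 0 0 5 0 0 0;255 0 0 0 0 0 0;255 0 0 0 0 0 0"}}

```text
t: 7.6
tcp_pos: [0.4949, -0.2719, 0.0462]
tool_rot: [[-0.26, 0.966, 0.003], [0.966, 0.26, -0.002], [-0.002, 0.002, -1.0]]
force: [-0.3, -0.2, -1.1]
finger_gap: 0.0676
gripper_force: 30.0
```

```bash
python3 st.py
```

```text
t 7.60 [ 0.4949 -0.2719  0.0462] yaw 105.07 F [-0.3  -0.24 -1.08] M [-0.033 -0.08  -0.018] gap 0.0676 30.0 q [-0.66  0.38  1.71  0.    1.06 -0.92]
```

Need about 26 mm more; I'll ease down and feel for contact.

Emit:
{"name": "arm_command", "arguments": {"targets": "255 0 0 15 0 0 0;255 0 0 7 0 0 0;255 0 0 2 0 0 0;255 0 0 0 0 0 0;255 0 0 0 0 0 0"}}

```text
t: 8.1
tcp_pos: [0.4935, -0.2716, 0.0205]
tool_rot: [[-0.259, 0.966, 0.0], [0.966, 0.259, -0.0], [-0.0, 0.0, -1.0]]
force: [0.4, 0.5, -0.6]
finger_gap: 0.0677
gripper_force: 30.0
```

Emit:
{"name": "arm_command", "arguments": {"targets": "255 0 0 2 0 0 0;255 0 0 0 0 0 0;255 0 0 0 0 0 0"}}

```text
t: 8.4
tcp_pos: [0.4939, -0.2719, 0.0191]
tool_rot: [[-0.26, 0.966, 0.001], [0.966, 0.26, -0.001], [-0.001, 0.001, -1.0]]
force: [0.1, 1.2, 3.0]
finger_gap: 0.0679
gripper_force: 30.0
```

Emit:
{"name": "arm_command", "arguments": {"targets": "0 0 0 0 0 0 0;0 0 0 0 0 0 0;0 0 0 0 0 0 0;0 0 0 0 0 0 0;0 0 0 0 0 0 0;0 0 0 0 0 0 0"}}

```text
t: 9.0
tcp_pos: [0.4934, -0.2715, 0.0184]
tool_rot: [[-0.259, 0.966, -0.0], [0.966, 0.259, 0.0], [0.0, -0.0, -1.0]]
force: [0.4, -0.1, 0.3]
finger_gap: 0.094
gripper_force: 0.0
```

Emit:
{"name": "arm_command", "arguments": {"targets": "0 0 0 -15 0 0 0;0 0 0 -35 0 0 0;0 0 0 -45 0 0 0;133 0 0 -45 0 0 0;133 0 0 -45 0 0 0;133 0 0 -40 0 0 0;133 0 0 -40 0 0 4.5;133 0 0 0 0 0 5"}}

```text
t: 9.8
tcp_pos: [0.4964, -0.2737, 0.2929]
tool_rot: [[-0.093, 0.996, 0.012], [0.996, 0.093, -0.009], [-0.011, 0.011, -1.0]]
force: [0.4, 0.1, 0.2]
finger_gap: 0.0573
gripper_force: 0.0
```

```bash
python3 st.py; python3 - <<'E'
from h import *
from plant import read_state,capture
s=read_state();print(s["tool_rot"].T@(np.array([.4567,-.045,.28])-s["tcp_pos"])*1000)
c=capture("wrist");cv2.imwrite("pics/w3.png",c["frame"][:,:,::-1]);P=cloud(c);z=P[...,2]
T=P[(z>.031)&(z<.045)&(np.hypot(P[...,0]-.493,P[...,1]+.272)<.06)]
print(len(T),T[:,2].mean() if len(T) else 0,T.min(0),T.max(0),cv2.fitLine(T.astype(np.float32),2,0,.01,.01).ravel())
A=np.c_[T[:,:2],np.ones(len(T))];print(np.linalg.lstsq(A,T[:,2],rcond=None)[0])
E
```

```text
t 9.80 [ 0.4964 -0.2737  0.2929] yaw 95.35 F [0.37 0.09 0.16] M [-0.074 -0.086  0.05 ] gap 0.0573 0.0 q [-0.66  0.13  1.47  0.    1.53 -0.75]
[231.52357957 -18.38113673  10.25879694]
2086 0.0371675381970613 [ 0.45938165 -0.30200224  0.03104209] [ 0.52624995 -0.23448149  0.0403009 ] [ 0.14357445  0.9896378  -0.00187581  0.49244517 -0.26767215  0.03716752]
[-0.00163308 -0.00185421  0.03747542]
```

The cap lies flat in the tray (top at z = 37 mm, tilt about 0). On to the bar.

Emit:
{"name": "arm_command", "arguments": {"targets": "133 40 -3 0 0 0 0;133 40 -3 0 0 0 0;133 40 -3 0 0 0 0;133 40 -3 0 0 0 0;133 40 -3 0 0 0 0;133 31 -1 0 0 0 0;133 0 0 0 0 0 0;133 0 0 0 0 0 0"}}

```text
t: 10.65
tcp_pos: [0.4548, -0.0428, 0.2835]
tool_rot: [[-0.099, 0.995, -0.0], [0.995, 0.099, -0.001], [-0.001, -0.0, -1.0]]
force: [-0.0, 0.1, 0.3]
finger_gap: 0.0447
gripper_force: 0.0
```

```bash
python3 st.py; python3 - <<'E'
from h import *
from plant import read_state,capture
s=read_state()
c=capture("wrist");cv2.imwrite("pics/w4.png",c["frame"][:,:,::-1]);P=cloud(c);z=P[...,2]
T=P[(z>.205)&(z<.24)&(abs(P[...,0]-.457)<.02)&(abs(P[...,1]+.045)<.03)]
if len(T): print(len(T),T.mean(0),T.min(0),T.max(0))
print(s["tool_rot"].T@(np.array([.4567,-.045,.209])-s["tcp_pos"])*1000)
E
```

```text
t 10.65 [ 0.4548 -0.0428  0.2835] yaw 95.68 F [-0.02  0.07  0.33] M [-0.023 -0.104 -0.009] gap 0.0447 0.0 q [-0.28 -0.1   1.72 -0.    1.52 -0.38]
1295 [ 0.45481343 -0.04421955  0.22504726] [ 0.44568115 -0.0749976   0.21939836] [ 0.46414835 -0.01513142  0.22808556]
[-2.31444617  1.70748659 74.45621947]
```

View pics/w4.png

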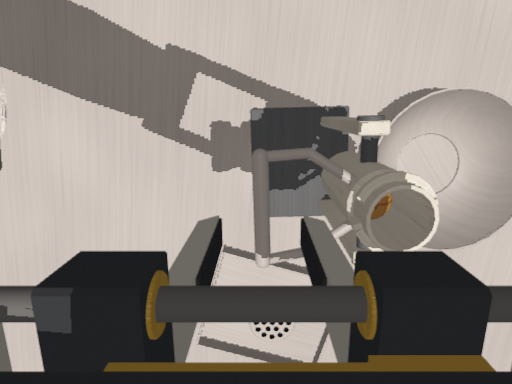

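The wrist view shows the bar at (262,210), parallel to the pads and between them, with a walnut in the mouth at (380,205). I'll descend and grip.

Emit:
{"name": "arm_command", "arguments": {"targets": "133 -1.5 0 25 0 0 0;133 0 1 25 0 0 0;133 0 0 18 0 0 0;133 0 0 6 0 0 0;133 0 0 0 0 0 0;133 0 0 0 0 0 0"}}

```text
t: 11.3
tcp_pos: [0.457, -0.0454, 0.2103]
tool_rot: [[-0.096, 0.995, 0.001], [0.995, 0.096, -0.0], [-0.001, 0.001, -1.0]]
force: [-0.2, 0.9, 0.6]
finger_gap: 0.0451
gripper_force: 0.0
```

Emit:
{"name": "arm_command", "arguments": {"targets": "255 0 0 0 0 0 0;255 0 0 0 0 0 0;255 0 0 0 0 0 0;255 0 0 0 0 0 0;255 0 0 0 0 0 0;255 0 0 0 0 0 0"}}

```text
t: 11.9
tcp_pos: [0.4551, -0.0446, 0.2096]
tool_rot: [[-0.097, 0.995, -0.003], [0.995, 0.097, -0.0], [-0.0, -0.003, -1.0]]
force: [-5.3, -1.8, 4.5]
finger_gap: 0.0109
gripper_force: 30.0
```

```bash
python3 st.py; python3 - <<'E'
import numpy as np
# arc steps: tool y ~ +stand x, tool z down
th=np.arange(0,2.31,.1); x=-92*np.cos(th)+45*np.sin(th); z=92*np.sin(th)+45*np.cos(th)
for a,b,c in zip(th[1:],np.diff(x),np.diff(z)): print("%.1f  dy %.1f dz %.1f"%(a,b,-c))
E
```

```text
t 11.90 [ 0.4551 -0.0446  0.2096] yaw 95.57 F [-5.3  -1.76  4.45] M [-0.16   0.963  0.098] gap 0.0109 30.0 q [-0.29 -0.04  1.82 -0.    1.37 -0.38]
0.1  dy 5.0 dz -9.0
0.2  dy 5.8 dz -8.4
0.3  dy 6.6 dz -7.8
0.4  dy 7.4 dz -7.1
0.5  dy 8.1 dz -6.3
0.6  dy 8.6 dz -5.5
0.7  dy 9.1 dz -4.6
0.8  dy 9.6 dz -3.7
0.9  dy 9.9 dz -2.7
1.0  dy 10.1 dz -1.7
1.1  dy 10.2 dz -0.7
1.2  dy 10.2 dz 0.3
1.3  dy 10.1 dz 1.4
1.4  dy 10.0 dz 2.4
1.5  dy 9.7 dz 3.4
1.6  dy 9.3 dz 4.3
1.7  dy 8.8 dz 5.2
1.8  dy 8.2 dz 6.1
1.9  dy 7.6 dz 6.9
2.0  dy 6.9 dz 7.6
2.1  dy 6.1 dz 8.2
2.2  dy 5.2 dz 8.8
2.3  dy 4.3 dz 9.3
```

Emit:
{"name": "arm_command", "arguments": {"targets": "255 0 5 -9 0 0 0;255 0 5.8 -8.4 0 0 0;255 0 6.6 -7.8 0 0 0;255 0 7.4 -7.1 0 0 0;255 0 8.1 -6.3 0 0 0;255 0 8.6 -5.5 0 0 0;255 0 9.1 -4.6 0 0 0;255 0 9.6 -3.7 0 0 0"}}

```text
t: 12.7
tcp_pos: [0.513, -0.0379, 0.2644]
tool_rot: [[-0.097, 0.995, -0.008], [0.995, 0.097, 0.001], [0.002, -0.008, -1.0]]
force: [-11.3, 1.6, 10.8]
finger_gap: 0.0112
gripper_force: 30.0
```

```bash
cat > th.py <<'E'
from plant import read_state
import numpy as np
s=read_state();y=np.radians(5.5)
d=(s["tcp_pos"]+[0,0,.011]-[.548,-.036,.175]);x=d[0]*np.cos(y)+d[1]*np.sin(y)
print("tilt",np.arctan2(x,d[2])-np.arctan2(-92,45),"r",np.hypot(x,d[2]),"lat",-d[0]*np.sin(y)+d[1]*np.cos(y))
E
python3 st.py;python3 th.py
```

```text
t 12.70 [ 0.513  -0.0379  0.2644] yaw 95.57 F [-11.32   1.62  10.82] M [0.193 2.429 0.133] gap 0.0112 30.0 q [-0.24  0.05  1.62 -0.    1.49 -0.34]
tilt 0.7802571733541828 r 0.10638377153812521 lat 0.0014619156520922268
```

Emit:
{"name": "arm_command", "arguments": {"targets": "255 0 9.9 -2.7 0 0 0;255 0 10.1 -1.7 0 0 0;255 0 10.2 -0.7 0 0 0;255 0 10.2 0.3 0 0 0;255 0 10.1 1.4 0 0 0;255 0 10 2.4 0 0 0;255 0 9.7 3.4 0 0 0;255 0 9.3 4.3 0 0 0"}}

```text
t: 13.5
tcp_pos: [0.5951, -0.0302, 0.2566]
tool_rot: [[-0.097, 0.995, -0.002], [0.995, 0.097, 0.001], [0.001, -0.002, -1.0]]
force: [-6.0, 1.3, 7.2]
finger_gap: 0.0113
gripper_force: 30.0
```

```bash
python3 st.py;python3 th.py
```

```text
t 13.50 [ 0.5951 -0.0302  0.2566] yaw 95.58 F [-6.04  1.26  7.23] M [0.117 1.29  0.151] gap 0.0113 30.0 q [-0.2   0.22  1.43  0.    1.49 -0.29]
tilt 1.5893588629437176 r 0.10404438483260606 lat 0.0013073032364449635
```

Now the slow part, through 1.7–2.25 rad.

Emit:
{"name": "arm_command", "arguments": {"targets": "255 0 8.8 5.2 0 0 0;255 0 4.1 3 0 0 0;255 0 4.1 3.1 0 0 0;255 0 3.8 3.4 0 0 0;255 0 3.8 3.5 0 0 0;255 0 3.5 3.8 0 0 0;255 0 3.4 3.8 0 0 0;255 0 0 0 0 0 0"}}

```text
t: 14.3
tcp_pos: [0.6268, -0.0273, 0.2297]
tool_rot: [[-0.097, 0.995, -0.001], [0.995, 0.097, 0.001], [0.001, -0.001, -1.0]]
force: [-2.3, 1.9, 2.5]
finger_gap: 0.0111
gripper_force: 30.1
```

Emit:
{"name": "arm_command", "arguments": {"targets": "255 0 3 4.1 0 0 0;255 0 3 4.1 0 0 0;255 0 2.6 4.4 0 0 0;255 0 2.6 4.4 0 0 0;255 0 2 4.6 0 0 0;255 0 0 0 0 0 0;255 0 0 0 0 0 0;255 0 0 0 0 0 0"}}

```text
t: 15.1
tcp_pos: [0.6397, -0.0262, 0.2078]
tool_rot: [[-0.097, 0.995, -0.0], [0.995, 0.097, 0.001], [0.001, -0.0, -1.0]]
force: [-3.6, 2.0, 1.3]
finger_gap: 0.0108
gripper_force: 30.1
```

```bash
python3 st.py;python3 th.py; python3 - <<'E'
from h import *
from plant import capture
c=capture("side");a=c["frame"][130:270,160:320,::-1];b=capture("top")["frame"][140:260,200:340,::-1]
a=cv2.resize(a,(400,350));b=cv2.resize(b,(400,350));cv2.imwrite("pics/p.png",np.hstack([a,b]))
E
```

```text
t 15.10 [ 0.6397 -0.0262  0.2078] yaw 95.55 F [-3.6   1.97  1.35] M [0.275 0.725 0.186] gap 0.0108 30.1 q [-0.18  0.35  1.38  0.    1.42 -0.27]
tilt 2.2435997457521903 r 0.10208875662829803 lat 0.0009888122600087111
```

View pics/p.png

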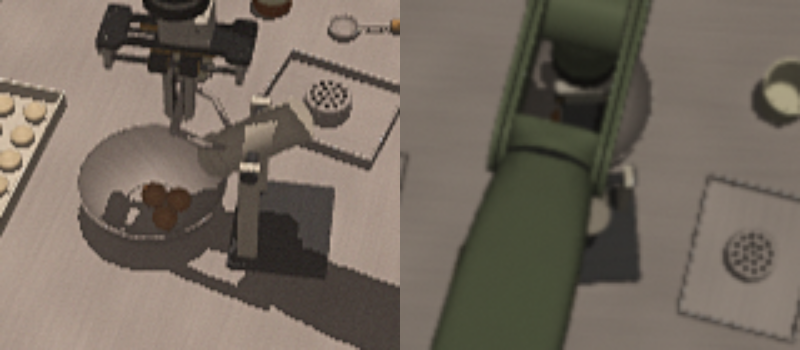

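All three walnuts lie in the bowl, at about (155,193), (180,200) and (165,217) in the left half, and the cap is in the tray. Swinging back.

Emit:
{"name": "arm_command", "arguments": {"targets": "255 0 -2 -3.7 0 0 0;255 0 -5.2 -8.8 0 0 0;255 0 -6.1 -8.2 0 0 0;255 0 -6.9 -7.6 0 0 0;255 0 -7.6 -6.9 0 0 0;255 0 -8.2 -6.1 0 0 0;255 0 -8.8 -5.2 0 0 0;255 0 -9.3 -4.3 0 0 0"}}

```text
t: 16.0
tcp_pos: [0.5908, -0.0324, 0.2618]
tool_rot: [[-0.096, 0.995, 0.014], [0.995, 0.096, -0.001], [-0.002, 0.014, -1.0]]
force: [7.4, 1.3, -0.3]
finger_gap: 0.0109
gripper_force: 30.0
```

Emit:
{"name": "arm_command", "arguments": {"targets": "255 0 -9.7 -3.4 0 0 0;255 0 -10 -2.4 0 0 0;255 0 -10.1 -1.4 0 0 0;255 0 -10.2 -0.3 0 0 0;255 0 -10.2 0.7 0 0 0;255 0 -10.1 1.7 0 0 0;255 0 -9.9 2.7 0 0 0;255 0 -9.6 3.7 0 0 0"}}

```text
t: 16.8
tcp_pos: [0.5127, -0.042, 0.265]
tool_rot: [[-0.096, 0.995, 0.02], [0.995, 0.096, -0.006], [-0.008, 0.019, -1.0]]
force: [2.2, -0.4, 13.1]
finger_gap: 0.0114
gripper_force: 30.1
```

Emit:
{"name": "arm_command", "arguments": {"targets": "255 0 -9.1 4.6 0 0 0;255 0 -8.6 5.5 0 0 0;255 0 -8.1 6.3 0 0 0;255 0 -7.4 7.1 0 0 0;255 0 -6.6 7.8 0 0 0;255 0 -5.8 8.4 0 0 0;255 0 -4 7 0 0 0;255 0 0 0 0 0 0"}}

```text
t: 17.6
tcp_pos: [0.4579, -0.0488, 0.2135]
tool_rot: [[-0.096, 0.995, 0.004], [0.995, 0.096, -0.01], [-0.01, 0.003, -1.0]]
force: [-5.0, -7.5, 5.1]
finger_gap: 0.0108
gripper_force: 30.1
```

```bash
python3 st.py;python3 th.py
```

```text
t 17.60 [ 0.4579 -0.0488  0.2135] yaw 95.49 F [-5.02 -7.47  5.05] M [-1.441  0.598  0.225] gap 0.0108 30.1 q [-0.29 -0.05  1.81 -0.01  1.37 -0.38]
tilt 0.04347330224413981 r 0.10355912801608437 lat -0.0041158636182787416
```

Emit:
{"name": "arm_command", "arguments": {"targets": "255 2 -1 3 0 0 0;255 1 -0.5 2 0 0 0;255 0 0 1.5 0 0 0;255 0 0 0 0 0 0"}}

```text
t: 18.0
tcp_pos: [0.4558, -0.049, 0.2089]
tool_rot: [[-0.096, 0.995, 0.002], [0.995, 0.096, -0.016], [-0.017, 0.0, -1.0]]
force: [-9.2, -14.2, 15.2]
finger_gap: 0.0116
gripper_force: 30.3
```

```bash
python3 st.py;python3 th.py
```

```text
t 18.00 [ 0.4558 -0.049   0.2089] yaw 95.5 F [ -9.23 -14.19  15.2 ] M [-2.672  1.805  0.208] gap 0.0116 30.3 q [-0.28 -0.05  1.82 -0.02  1.36 -0.38]
tilt -0.005337839721123672 r 0.10332116942763554 lat -0.004058168518217952
```

Emit:
{"name": "arm_command", "arguments": {"targets": "255 -2 0 -1 0 0 0;140 0 0 0 0 0 0;140 0 0 0 0 0 0;140 0 0 0 0 0 0;140 0 0 0 0 0 0;140 0 0 0 0 0 0"}}

```text
t: 18.6
tcp_pos: [0.4557, -0.0434, 0.2049]
tool_rot: [[-0.097, 0.995, -0.0], [0.995, 0.097, -0.0], [-0.0, -0.0, -1.0]]
force: [0.0, 0.4, 0.7]
finger_gap: 0.0423
gripper_force: 0.0
```

Emit:
{"name": "arm_command", "arguments": {"targets": "140 0 0 -15 0 0 0;140 0 0 -25 0 0 0;140 0 0 -40 0 0 0;140 0 0 -30 0 0 0;140 -40 0 0 0 0 0;140 -40 0 0 0 0 0;140 -40 0 0 0 0 0;140 -40 0 0 0 0 0"}}

```text
t: 19.4
tcp_pos: [0.4712, -0.2041, 0.315]
tool_rot: [[-0.097, 0.995, 0.0], [0.995, 0.097, -0.0], [-0.0, 0.0, -1.0]]
force: [0.8, 0.1, -0.2]
finger_gap: 0.0422
gripper_force: 0.0
```

Emit:
{"name": "arm_command", "arguments": {"targets": "140 -40 0 0 0 0 0;140 -40 0 0 0 0 0;140 0 0 0 0 0 0;140 0 0 0 0 0 0;140 0 0 0 0 0 0"}}

```text
t: 19.9
tcp_pos: [0.4788, -0.2814, 0.3148]
tool_rot: [[-0.097, 0.995, -0.0], [0.995, 0.097, 0.001], [0.001, -0.0, -1.0]]
force: [-0.1, 0.1, -0.9]
finger_gap: 0.0424
gripper_force: 0.0
```

```bash
python3 st.py; python3 - <<'E'
from h import *
from plant import capture
c=capture("side");P=cloud(c);z=P[...,2]
T=P[(z>.195)&(z<.245)&(abs(P[...,0]-.457)<.025)&(abs(P[...,1]+.045)<.06)];print("bar",len(T),T.mean(0) if len(T) else 0)
a=c["frame"][130:270,160:320,::-1];b=capture("top")["frame"][140:260,200:340,::-1]
a=cv2.resize(a,(400,350));b=cv2.resize(b,(400,350));cv2.imwrite("pics/f.png",np.hstack([a,b]))
E
```

```text
t 19.90 [ 0.4788 -0.2814  0.3148] yaw 95.59 F [-0.13  0.13 -0.91] M [-0.028 -0.087 -0.009] gap 0.0424 0.0 q [-0.69  0.11  1.45  0.    1.59 -0.79]
bar 131 [ 0.459755   -0.04141642  0.22344937]
```

View pics/f.png

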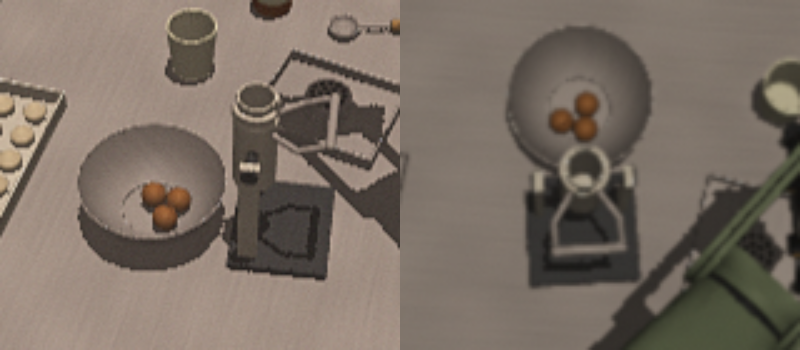

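The shaker is upright and empty at (255,100), the three walnuts are in the bowl at about (165,205), the cap is in the tray, and the hand is clear.

```bash
python3 -c "
from plant import workorder
print(workorder.finish_job())"
```

```text
the job is handed in; nothing more can be done
None
```

I handed in the job at about 20 s of the 72 s limit, with the cap lying flat, holes up, in the empty tray, all three walnuts in the bowl and the shaker back upright; no verdict came back, so this rests on my last pictures and measurements.

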